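# Load the free solenoid test stand and hold its dead-man lever level

## Robot

A 7-joint arm with a two-finger parallel gripper is mounted at the origin on the work surface. World frame = base frame: x ahead of the robot, y to its left, z up, the work surface at z = 0. Lengths are in m, angles in rad, forces in N, time in s.
With the tool pointing down it reaches from about 0.425 to 0.975 m from the base axis. Payload 16.7 kg.
Tool frame: the origin (TCP) lies at the very end of the fingers, on their centre line; the grasp point (between the pads) lies 19 mm behind it; z points along the fingers, y is the line along which they close (so a half turn about z gives the same grasp; the last joint's range is limited). The gripper opens to 85 mm and grips with 20 to 120 N. Pads are 22 mm wide; open, the fingers measure 114 mm over their backs; the gripper's body (76 mm by 85 mm) begins 54 mm behind the grasp point. The pads swing forward as they close: fully open they stand 13 mm farther back than shut.
Start: joints at [-1.353, 0.426, 0.074, 1.606, -0.034, 1.111, -0.067], TCP at [0.242, 0.63, 0.208] pointing down, gripper open.
Joint ranges: [-2.85, 2.85], [-0.5, 2.14], [-1.23, 1.37], [0.21, 2.46], [-1.02, 4.16], [0.16, 2.05], [-2.73, 2.73]. Speed limits (rad/s): [1.89, 1.89, 2.39, 2.39, 3.01, 3.01, 3.01].

## Interface

Orientations are given as a unit quaternion [w, x, y, z].
In Python, from plant import arm, release, close, planner, optics gives the robot as it stands. The module is installed in compiled form; this text tells all that it offers. Calls block until the motion is done:
- arm.movep(position, orientation): joint-space move of the TCP to a pose.
- arm.servo_line(position, feed=0.15, ori=None): straight line of the TCP; ori=None keeps the orientation; feed is the mean speed in m/s.
- arm.move_joints(angles): joint-space move.
- release() and close(): open the fingers fully, or close them until they stop; the grip force is fixed at half the most.
- arm.wait(seconds).
- planner.ik(position, orientation): joint angles nearest the present ones, or None.
- arm.sense(): the state.
- optics.capture(name): name is "scene" or "side" or "wrist"; returns a dict with "color" (480x640x3 uint8, blue, green, red), "intrinsics" (3x3 intrinsics, pixels), "cam_to_world" (4x4, takes a point from camera to world coordinates). Camera axes: x right, y up, looking along -z (the intrinsics and any distortion apply to the point x, -y, -z); pixel columns grow to the right and rows downward; lengths in m; the calibration is good to about 2 mm. A picture is of the moment at which its call begins. There is no depth.
A pose or a line that the arm cannot do raises arm.PlanningError and nothing moves.
- arm.job_done(): hands the job in; it is judged then, once.
Trained networks look in a picture, given as the dict that the camera call returned (one of the last four; its "shot" number tells which), for a name from the list of things; names that differ only in an ending like _2 or _b are one class to them, and where a whole thing is asked for, a point or a joint stands for the part that bears it (a point fixed in the world has none). Each returns a list of dicts, best first, with "score" (0 to 1); they miss things now and then, are a little off and sometimes report something else, mostly with a low value. They report only what shows in the picture. A call takes as long as a camera call. They do not tell look-alikes from the thing itself.
- optics.search_frame(thing, picture): "xyz" ([x, y, z] in m, in the coordinates of the camera as it stood for that picture, good to about 4 mm: the middle of the surface that is visible of it).
The state is a dict: "time_s": time; "joints": joint angles; "dq": joint speeds; "tau": joint torques, N m; "ee_pos": TCP position; "eef_rot": TCP orientation; "ft_force": force on the tool from outside, world axes, zero at the start; "wrist_torque": the same for the moment, N m; "width": finger opening in m; "finger_force": force on a finger pad.
Only numpy, scipy, OpenCV 4.12 (cv2) and the standard library are available. Lean on these libraries where they do the work, as an engineer would, in place of code of your own. Each camera call takes 0.05 s, during which the arm holds its last target. There are 200 camera calls.

## Task

One of the two test stands already has a solenoid in its nest: set the waiting solenoid from the bench gently down into the empty nest, upright with its studs up, and let go of it. Then push down the spring-loaded dead-man lever of that same stand until it is level, half way through its travel and never down near its stop, and finish while holding it there. Leave the other stand's lever, its solenoid and the other things on the bench alone.

Things in the scene. Friction and masses are not known exactly. Their poses are not given: they have to be found in the camera images.
- waiting_solenoid: the solenoid to be tested, standing upright on the open table: steel cylinder with a black cap and two copper studs on top. Body 50 mm diameter and 56 mm high, cap 47 mm diameter up to 70 mm, studs up to 85 mm. About 0.4 kg (varies). Origin: centre of its underside, z up along its axis; round, so its yaw does not matter
- nested_solenoid: an identical solenoid that already sits in the nest of one of the two stands (either one) and stays there. Origin: centre of its underside
- stand_a: test stand a, bolted to the table: grey base plate 130 mm (its x) by 200 mm (its y), 8 mm thick, with a round nest on its +y half and a dead-man lever on its -y half. The two stands are alike; either may be on the left and either may be the empty one. Origin: centre of the plate's underside; its -x side faces the robot, give or take some yaw
- nest_a (a point): centre of the floor of stand a's nest, 8 mm above the table and 50 mm to +y of the stand's origin. The nest is a round steel collar, 58 mm inner diameter, 68 mm outer, its rim 18 mm above its floor (26 mm above the table), open at the top
- paddle_a (a point): centre of the top face of the black rubber paddle (44 mm along the lever, 36 mm wide, 12 mm thick) at the free end of stand a's lever; moves with the lever. Lies 105 mm from the hinge line along the lever and 6 mm above the lever's centre line; about 87 mm above the table when released, 56 mm when the lever is level
- hinge_a (a point): the hinge of stand a's lever, 50 mm above the table, 52 mm to +x and 50 mm to -y of the stand's origin; its axis is the stand's y. The lever reaches from here towards the stand's -x
- lever_a (a joint): angle of stand a's spring-loaded dead-man lever, rad: 0 released (its free end slopes up towards the robot by 0.30 rad), 0.30 level, 0.60 at its lower stop. Grows as the paddle is pushed down. The spring always returns it to 0: it takes about 4 N on the paddle to start it, 9 N at level, 13 N at the stop
- stand_b: test stand b, bolted to the table: grey base plate 130 mm (its x) by 200 mm (its y), 8 mm thick, with a round nest on its +y half and a dead-man lever on its -y half. The two stands are alike; either may be on the left and either may be the empty one. Origin: centre of the plate's underside; its -x side faces the robot, give or take some yaw
- nest_b (a point): centre of the floor of stand b's nest, 8 mm above the table and 50 mm to +y of the stand's origin. The nest is a round steel collar, 58 mm inner diameter, 68 mm outer, its rim 18 mm above its floor (26 mm above the table), open at the top
- paddle_b (a point): centre of the top face of the black rubber paddle (44 mm along the lever, 36 mm wide, 12 mm thick) at the free end of stand b's lever; moves with the lever. Lies 105 mm from the hinge line along the lever and 6 mm above the lever's centre line; about 87 mm above the table when released, 56 mm when the lever is level
- hinge_b (a point): the hinge of stand b's lever, 50 mm above the table, 52 mm to +x and 50 mm to -y of the stand's origin; its axis is the stand's y. The lever reaches from here towards the stand's -x
- lever_b (a joint): angle of stand b's spring-loaded dead-man lever, rad: 0 released (its free end slopes up towards the robot by 0.30 rad), 0.30 level, 0.60 at its lower stop. Grows as the paddle is pushed down. The spring always returns it to 0: it takes about 4 N on the paddle to start it, 9 N at level, 13 N at the stop
- pinion: bystander: small steel starter pinion gear standing between the two stands, 38 mm across, 26 mm high. Origin: centre of its underside
- bearing: bystander: flat steel bearing ring 52 mm across, 15 mm high, right of the waiting solenoid. Origin: centre of its underside
- wrench: bystander: open steel wrench 170 mm long lying left of the waiting solenoid, thinner than 15 mm, along its own x. Origin: underside
- screwdriver: bystander: screwdriver lying on the table at the robot's right, along its own x, thinner than 35 mm. Origin: underside
- grease_tin: bystander: closed round metal can, 68 mm across, 85 mm high, at the robot's left. Origin: centre of its underside
There are look-alikes about, which are no part of the job. Leave any green, purple or yellow look-alike of the waiting_solenoid alone.

How it is judged:
By the outcome, as a careful person would: the job done as asked, in the order asked, and still so for the second after the job is handed in, while the arm keeps its last pose, push and grip.
It also fails if it takes over 48 s, if anything falls off the work surface, if the arm or the gripper's body presses on something with over 40 N, if the wrist force passes 120 N, or if a joint passes its speed limit or range.

## Working session

There is one attempt and no reset: what is moved stays moved. The work goes in short steps, each a Python script; the robot and the scene stay as the last script left them, time stands still between calls to the robot, and variables do not carry over. Pictures are saved under pics/ and viewed, at most 10 in all, crops included, and the job is handed in when it is done.

```bash
mkdir -p pics
cat > h.py <<'E'
import numpy as np, cv2
from plant import arm, release, close, planner, optics
def w(p,xyz): return (p["cam_to_world"]@np.r_[xyz,1])[:3]
def proj(p,X):
    c=np.linalg.inv(p["cam_to_world"])@np.r_[X,1]; q=p["intrinsics"]@np.array([c[0],-c[1],-c[2]]); return q[:2]/q[2]
def ray(p,u,v,z):
    d=np.linalg.inv(p["intrinsics"])@np.array([u,v,1]); R=p["cam_to_world"]; d=R[:3,:3]@(d*[1,-1,-1]); o=R[:3,3]
    return o+d*(z-o[2])/d[2]
E
python3 - <<'E'
from h import *
for n in ["scene","side"]:
    p=optics.capture(n); cv2.imwrite(f"pics/{n}0.png",p["color"])
    print(n,p.keys(),p["cam_to_world"][:3,3].round(3))
    for t in ["waiting_solenoid","stand_a","nest_a","paddle_a","hinge_a","pinion","bearing","grease_tin"]:
        for r in optics.search_frame(t,p):
            X=w(p,r["xyz"]); print(t,round(r["score"],2),X.round(3),proj(p,X).round(0))
s=arm.sense(); print(s["time_s"],s["eef_rot"],s["ft_force"])
E
```

```text
scene dict_keys(['color', 'intrinsics', 'cam_to_world', 'shot']) [1.027 0.513 0.901]
waiting_solenoid 0.93 [0.507 0.004 0.054] [330. 276.]
waiting_solenoid 0.89 [ 0.336 -0.109  0.052] [349. 206.]
waiting_solenoid 0.86 [0.439 0.04  0.053] [368. 268.]
waiting_solenoid 0.79 [0.355 0.003 0.055] [383. 236.]
waiting_solenoid 0.72 [ 0.444 -0.08   0.055] [323. 237.]
waiting_solenoid 0.59 [ 0.565 -0.227  0.081] [229. 220.]
stand_a 0.92 [ 0.598 -0.183  0.007] [233. 264.]
stand_a 0.6 [0.643 0.181 0.006] [346. 393.]
stand_a 0.51 [ 0.567 -0.226  0.078] [228. 222.]
nest_a 0.95 [ 0.595 -0.183  0.002] [234. 265.]
nest_a 0.6 [0.643 0.177 0.002] [344. 393.]
paddle_a 0.83 [0.595 0.146 0.082] [352. 339.]
paddle_a 0.64 [ 0.568 -0.227  0.082] [227. 220.]
paddle_a 0.47 [0.642 0.187 0.011] [349. 393.]
hinge_a 0.97 [0.64 0.19 0.01] [351. 395.]
hinge_a 0.92 [ 0.598 -0.183  0.001] [233. 267.]
pinion 0.75 [0.648 0.012 0.018] [277. 332.]
pinion 0.18 [ 0.597 -0.182  0.006] [234. 265.]
bearing 0.93 [ 0.432 -0.234  0.013] [278. 211.]
grease_tin 0.92 [0.478 0.377 0.078] [508. 385.]
side dict_keys(['color', 'intrinsi
[... 344 characters left out ...]
71 [0.619 0.146 0.007] [370. 217.]
stand_a 0.68 [0.456 0.343 0.059] [289. 158.]
stand_a 0.57 [ 0.59  -0.227  0.008] [396. 348.]
nest_a 0.81 [ 0.587 -0.222  0.007] [394. 346.]
nest_a 0.78 [0.629 0.143 0.005] [374. 218.]
nest_a 0.54 [ 0.556 -0.232  0.081] [380. 324.]
paddle_a 0.72 [0.586 0.139 0.074] [357. 196.]
paddle_a 0.61 [ 0.555 -0.235  0.083] [380. 324.]
hinge_a 0.96 [0.627 0.143 0.009] [373. 217.]
hinge_a 0.66 [ 0.589 -0.225  0.004] [395. 348.]
pinion 0.62 [ 0.633 -0.007  0.019] [392. 257.]
pinion 0.24 [0.589 0.143 0.079] [358. 193.]
bearing 0.56 [ 0.426 -0.247  0.016] [302. 365.]
0.9 [-2.00009346e-05  1.82410181e-01  9.83222521e-01  7.37815926e-06] [-0.18875802 -0.18141517  0.71886661]
```

View pics/scene0.png

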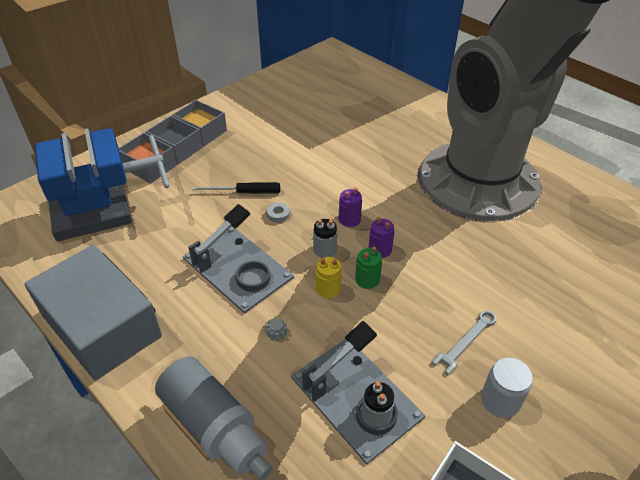

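View pics/side0.png

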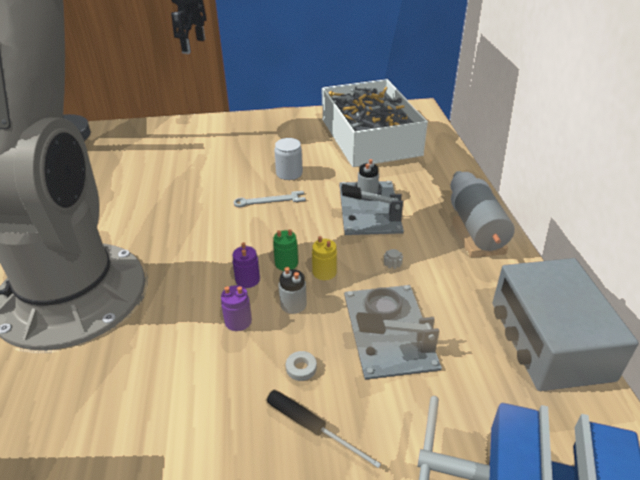

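Candidates in scene image: steel/black (325,237) – the one; yellow (328,277), green (369,268), purple (350,207) and (382,237) are look-alikes; the steel one at (378,405) sits nested in the left stand. The empty nest is at (252,276) on the right stand. I'll get close wrist views of both.

```bash
cat >> h.py <<'E'
from scipy.spatial.transform import Rotation as Ro
def down(phi):
    y=np.array([np.cos(phi),np.sin(phi),0]); z=np.array([0,0,-1.]); 
    return Ro.from_matrix(np.c_[np.cross(y,z),y,z]).as_quat(scalar_first=True)
def best(pos,phi):
    j0=arm.sense()["joints"]; o=[]
    for f in (phi,phi+np.pi):
        q=planner.ik(pos,down(f))
        if q is not None: o.append((np.abs(np.array(q)-j0).max(),f))
    return min(o)[1] if o else None
E
python3 - <<'E'
from h import *
for n,pos,phi in [("nest",[0.56,-0.2,0.33],1.4),("sol",[0.44,-0.095,0.25],-0.2)]:
    f=best(pos,phi); print(f); arm.movep(pos,down(f)); arm.wait(.2)
    p=optics.capture("wrist"); cv2.imwrite(f"pics/w_{n}.png",p["color"]); np.savez(f"{n}.npz",**p)
    print(n,p["cam_to_world"].round(3).tolist())
    for t in (["stand_a","nest_a","paddle_a"] if n=="nest" else ["waiting_solenoid"]):
        for r in optics.search_frame(t,p):
            X=w(p,r["xyz"]); print(t,round(r["score"],2),X.round(3),proj(p,X).round(0))
s=arm.sense(); print(s["time_s"],s["ee_pos"],s["joints"])
E
```

```text
4.5415926535897935
nest [[-0.169, 0.939, 0.3, 0.638], [-0.986, -0.161, -0.052, -0.212], [-0.001, -0.305, 0.953, 0.496], [0.0, 0.0, 0.0, 1.0]]
stand_a 0.85 [0.622 0.147 0.006] [ 77. 189.]
stand_a 0.83 [ 0.6   -0.191  0.004] [310. 164.]
nest_a 0.87 [0.624 0.147 0.009] [ 75. 188.]
nest_a 0.64 [ 0.594 -0.19   0.008] [310. 169.]
paddle_a 0.75 [ 0.561 -0.23   0.084] [345. 196.]
paddle_a 0.64 [0.598 0.142 0.078] [ 48. 216.]
paddle_a 0.28 [0.63  0.221 0.03 ] [ 11. 195.]
-0.2
sol [[0.979, 0.192, 0.061, 0.457], [-0.202, 0.933, 0.299, -0.019], [0.0, -0.305, 0.952, 0.416], [0.0, 0.0, 0.0, 1.0]]
waiting_solenoid 0.95 [ 0.495 -0.012  0.072] [359. 118.]
waiting_solenoid 0.95 [0.427 0.029 0.07 ] [279.  87.]
waiting_solenoid 0.91 [ 0.328 -0.114  0.067] [222. 249.]
waiting_solenoid 0.71 [ 0.352 -0.008  0.069] [213. 145.]
waiting_solenoid 0.58 [ 0.43  -0.088  0.067] [308. 206.]
5.6833 [ 0.44024778 -0.09563536  0.25015566] [-1.14302553 -0.11876972  1.17179648  2.07588705  0.12345442  1.11517049
 -0.23045613]
```

Run:
```python
import cv2,numpy as np
a=cv2.imread("pics/w_nest.png")[100:260,230:430];b=cv2.imread("pics/w_sol.png")[130:290,200:400]
cv2.imwrite("pics/m1.png",cv2.resize(np.vstack([a,b])[:, :],None,fx=1,fy=1) if 0 else np.hstack([cv2.resize(a,(400,320)),cv2.resize(b,(400,320))]))
```

```text
(no output)
```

View pics/m1.png

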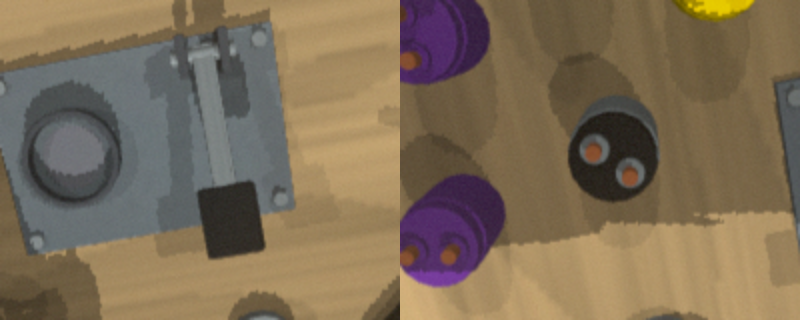

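The left crop shows the empty nest rim centred at about (266,178), paddle at (346,210) and plate corners (365,111), (377,204), (244,228). The right crop shows the black-capped steel solenoid, cap centre (306,208), as chosen.

Run:
```python
from h import *
p=dict(np.load("nest.npz"))
print(p["intrinsics"].round(1).tolist())
for n,u,v,z in [("rim",266,178.5,.026),("c++?",365,111,.008),("c-",377,204,.008),("c3",244,227.5,.008),("paddle far-left",331,194,.08)]:
    print(n,ray(p,u,v,z).round(4))
for n,u,v,z in [("padTL",330,195,.0835),("padTR",357,191,.0835),("padBR",362,223,.0925),("padBL",335,229,.0925),("hinge",331,126,.05)]: print(n,ray(p,u,v,z).round(4))
c=[ray(p,u,v,.008) for u,v in ((365,111),(377,204),(244,227.5))]
print("yaw",np.degrees(np.arctan2(*(c[0]-c[1])[[1,0]])),np.degrees(np.arctan2(*(c[2]-c[1])[[1,0]]))-90, np.linalg.norm(c[0]-c[1]),np.linalg.norm(c[2]-c[1]),"ctr",(c[0]+c[2])/2)
q=dict(np.load("sol.npz"))
print("sol",ray(q,306.5,208.5,.07))
# cap by dark mask
g=q["color"][130:290,200:400].max(2); m=(g<55).astype(np.uint8)
n,l,st,ce=cv2.connectedComponentsWithStats(cv2.morphologyEx(m,cv2.MORPH_CLOSE,np.ones((7,7)))); print([(s.tolist(),(k+[200,130]).round(1)) for s,k in zip(st,ce) if s[4]>200])
```

```text
[[340.8, 0.0, 320.5], [0.0, 340.8, 242.2], [0.0, 0.0, 1.0]]
rim [ 0.5925 -0.1288  0.026 ]
c++? [ 0.6558 -0.2756  0.008 ]
c- [ 0.5277 -0.2763  0.008 ]
c3 [ 0.5259 -0.0778  0.008 ]
paddle far-left [ 0.5658 -0.2128  0.08  ]
padTL [ 0.5654 -0.2114  0.0835]
padTR [ 0.5647 -0.2445  0.0835]
padBR [ 0.5265 -0.2444  0.0925]
padBL [ 0.5246 -0.2108  0.0925]
hinge [ 0.6441 -0.2264  0.05  ]
yaw 0.3334936401001207 0.5059480579977844 0.1281053965091256 0.19857953358454117 ctr [ 0.59084932 -0.17668355  0.008     ]
sol [ 0.42795232 -0.08870211  0.07      ]
[([0, 0, 200, 160, 30826], array([299.2, 209.6])), ([84, 56, 45, 45, 1169], array([306.2, 206.9]))]
```

Run:
```python
from h import *
S=[0.428,-0.0887]; d=down(-0.2)
arm.servo_line([*S,0.12],feed=.15,ori=d); arm.servo_line([*S,0.022],feed=.08)
print(arm.sense()["ft_force"].round(1) if hasattr(arm.sense()["ft_force"],'round') else arm.sense()["ft_force"])
close(); s=arm.sense(); print(s["width"],s["finger_force"],s["ee_pos"],s["ft_force"])
arm.servo_line([*S,0.15],feed=.1); arm.wait(.2); s=arm.sense(); print(s["width"],s["finger_force"],s["ft_force"],s["time_s"])
N=[0.592,-0.128]; arm.servo_line([*N,0.15],feed=.12); arm.wait(.2)
arm.servo_line([*N,0.075],feed=.08); arm.wait(.3)
for n in ("wrist","side"):
    p=optics.capture(n); cv2.imwrite(f"pics/{n}_h.png",p["color"]); np.savez(f"{n}_h.npz",**p)
    if n=="wrist": print(p["cam_to_world"].round(3).tolist())
s=arm.sense(); print(s["ee_pos"],s["ft_force"],s["time_s"])
a=cv2.imread("pics/wrist_h.png")[60:300,170:470]; c=proj(p,[.59,-.15,.08]).astype(int); b=p["color"][c[1]-90:c[1]+70,c[0]-100:c[0]+100]
cv2.imwrite("pics/m2.png",np.hstack([cv2.resize(a,(400,320)),cv2.resize(b,(400,320))])); print(c)
```

```text
[-0.2  0.2  0.3]
0.047173518675667776 58.01700532436371 [ 0.42807623 -0.08856658  0.02247627] [-5.68164679  1.48579078 21.18657436]
0.047036405009242534 62.35338807106018 [ 0.31317936 -0.25970139 -5.01657648] 10.175
[[0.98, 0.189, 0.06, 0.608], [-0.198, 0.934, 0.298, -0.051], [0.0, -0.304, 0.953, 0.241], [0.0, 0.0, 0.0, 1.0]]
[ 0.59206851 -0.12794331  0.07511215] [-0.05713402  0.29258428 -5.57221856] 13.4167
[388 286]
```

View pics/m2.png

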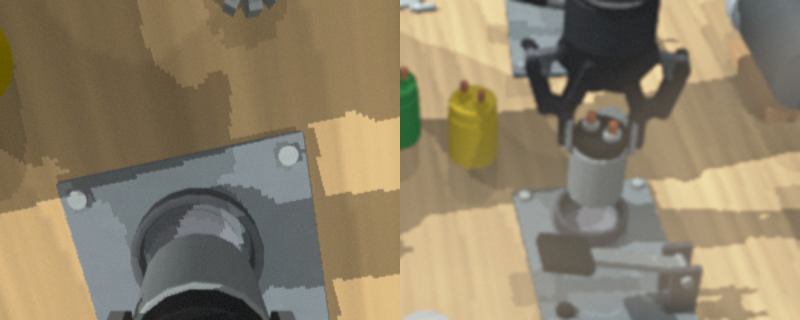

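Held upright above the nest, gripped on the cap (width 47). I overlay the predicted nest rim and solenoid outlines to check the alignment.

Run:
```python
from h import *
o=[]
for n,(u,v,W,H) in (("wrist",(230,130,200,200)),("side",(335,240,100,100))):
    p=dict(np.load(f"{n}_h.npz",allow_pickle=True)); k=400//W
    im=cv2.resize(p["color"][v:v+H,u:u+W],None,fx=k,fy=k,interpolation=cv2.INTER_CUBIC)
    for z,r,c,col in ((.026,.034,(.592,-.128),(0,0,255)),(.026,.029,(.592,-.128),(0,0,255)),(.053,.025,(.592,-.128),(0,255,0)),(.109,.025,(.592,-.128),(0,255,0))):
        pts=np.array([(proj(p,[c[0]+r*np.cos(t),c[1]+r*np.sin(t),z])-[u,v])*k for t in np.linspace(0,6.3,80)]).astype(np.int32)
        cv2.polylines(im,[pts],False,col,1)
    o.append(im)
cv2.imwrite("pics/m3.png",np.hstack(o))
```

```text
(no output)
```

View pics/m3.png

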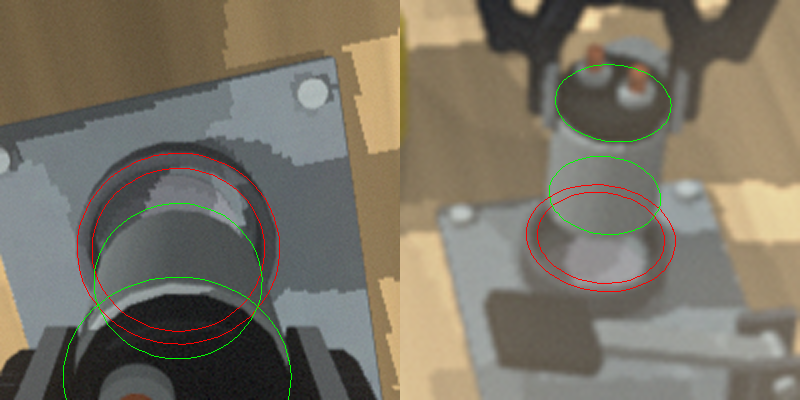

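Run:
```python
from h import *
o=[]
for n,(u,v,W,H) in (("wrist",(260,190,120,120)),("side",(350,255,80,80))):
    p=dict(np.load(f"{n}_h.npz",allow_pickle=True)); k=400//W if n=="side" else 400/W
    im=p["color"][v:v+H,u:u+W].astype(float); im=np.clip((im-20)*1.8,0,255).astype(np.uint8)
    im=cv2.resize(im,(400,400),interpolation=cv2.INTER_CUBIC); k=400/W
    for z,r,col in ((.026,.034,(0,0,255)),(.026,.029,(0,0,255)),(.053,.025,(0,255,0))):
        for t in np.linspace(0,2*np.pi,25):
            q=(proj(p,[.592+r*np.cos(t),-.128+r*np.sin(t),z])-[u,v]+.5)*k
            cv2.circle(im,tuple(int(a) for a in q),1,col,-1)
    o.append(im)
cv2.imwrite("pics/m4.png",np.hstack(o))
```

```text
(no output)
```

View pics/m4.png

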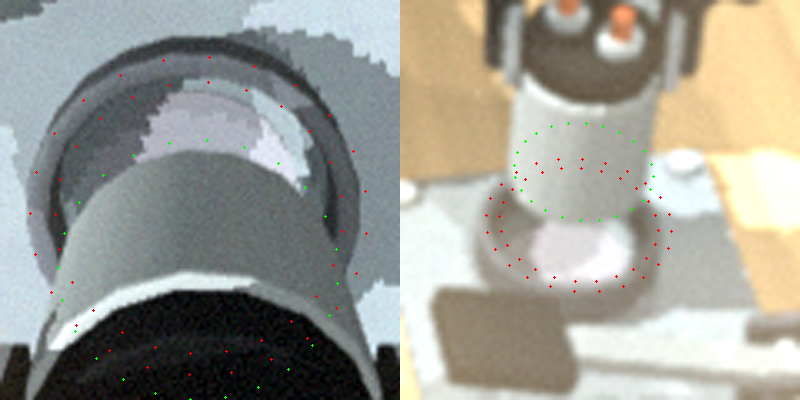

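The nest looks about 1 mm to −x and 2–3 mm to +y relative to the solenoid. I'll correct for that and lower with force monitoring.

Run:
```python
from h import *
N=[0.591,-0.1255]
arm.servo_line([*N,0.056],feed=.05); f0=np.array(arm.sense()["ft_force"]); z=.056
while z>.0285:
    z-=.002; arm.servo_line([*N,z],feed=.04); s=arm.sense(); f=np.array(s["ft_force"])-f0
    if np.linalg.norm(f)>2: print(round(z,4),f.round(1),np.round(s["ee_pos"],4))
    if np.linalg.norm(f)>5: break
print(z,s["time_s"],s["width"])
p=optics.capture("side"); c=proj(p,[.59,-.15,.08]).astype(int)
cv2.imwrite("pics/m5.png",cv2.resize(p["color"][c[1]-70:c[1]+70,c[0]-80:c[0]+80],(640,560)))
```

```text
0.03 [-4.   2.1 16.2] [ 0.5912 -0.1257  0.0307]
0.029999999999999978 17.2 0.04687199441219707
```

View pics/m5.png

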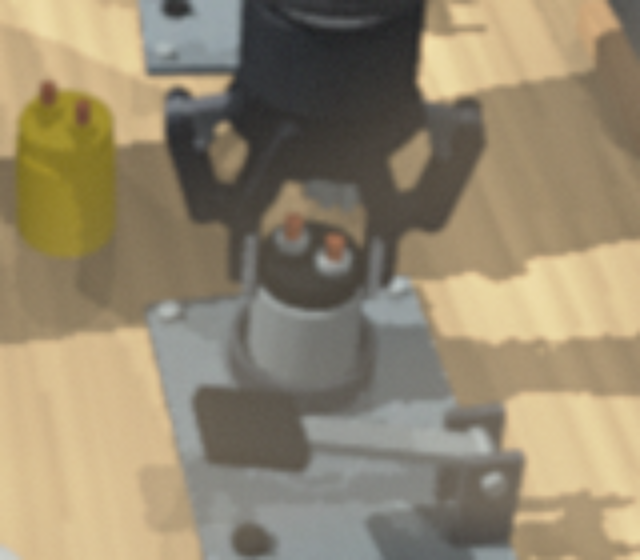

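Seated (16 N contact at the expected height), upright. Release, retreat and push the lever.

Run:
```python
from h import *
release(); arm.wait(.2); e=np.array(arm.sense()["ee_pos"])
arm.servo_line([e[0],e[1],.17],feed=.1)
close()
P=[0.538,-0.227]; arm.servo_line([*P,.17],feed=.15)
p=optics.capture("side"); c=proj(p,[.59,-.15,.08]).astype(int)
cv2.imwrite("pics/m6.png",cv2.resize(p["color"][c[1]-80:c[1]+60,c[0]-80:c[0]+80],(640,560)))
arm.servo_line([*P,.1],feed=.1); arm.wait(.2); s=arm.sense(); f0=np.array(s["ft_force"]); print(f0,s["time_s"],s["width"])
for z in (.092,.086,.080,.074,.068,.062,.058):
    arm.servo_line([*P,z],feed=.04); s=arm.sense(); print(z,np.round(s["ee_pos"],4),(np.array(s["ft_force"])-f0).round(1),s["time_s"])
p=optics.capture("side"); np.savez("push.npz",**p)
a=cv2.resize(p["color"][c[1]-70:c[1]+70,c[0]-80:c[0]+80],(400,350))
p=optics.capture("scene"); c=proj(p,[.59,-.18,.05]).astype(int)
b=cv2.resize(p["color"][c[1]-70:c[1]+70,c[0]-80:c[0]+80],(400,350)); cv2.imwrite("pics/m7.png",np.hstack([a,b]))
```

```text
[ 0.60826141 -0.07017862 -0.46084816] 22.25 0.00032415853971910373
0.092 [ 0.5378 -0.2269  0.0917] [-0.9 -0.6  0.7] 22.6
0.086 [ 0.5378 -0.227   0.0857] [-0.2 -0.3  1. ] 22.9
0.08 [ 0.5378 -0.227   0.0797] [ 0.4 -0.7  0.7] 23.2
0.074 [ 0.5378 -0.227   0.0737] [-0.5 -0.7  0.7] 23.5
0.068 [ 0.5379 -0.227   0.0678] [-0.4  0.8 -0. ] 23.8
0.062 [ 0.5381 -0.2272  0.0619] [-0.7  0.   3.9] 24.1
0.058 [ 0.5381 -0.2272  0.0581] [ 0.4 -1.1  4.5] 24.35
```

View pics/m7.png

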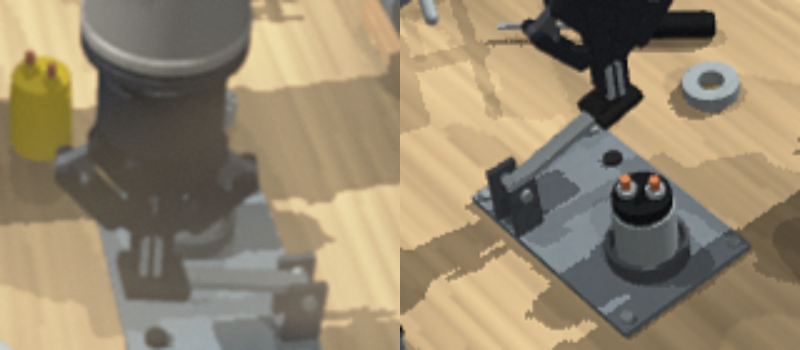

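The tips only touched the paddle at TCP z≈0.064, so the actual finger ends sit about 20 mm above the nominal TCP; the lever still slopes up. I continue by force and measured contact.

Run:
```python
from h import *
P=[0.538,-0.227]; f0=-0.1
for z in (.052,.046,.040):
    arm.servo_line([*P,z],feed=.04); arm.wait(.2); F=np.mean([(arm.wait(.02),arm.sense()["ft_force"])[1] for _ in range(8)],0); s=arm.sense(); print(z,np.round(s["ee_pos"],4),F.round(2),s["time_s"])
o=[]
for n,c,W in (("side",[.58,-.2,.06],100),("scene",[.58,-.22,.05],100)):
    p=optics.capture(n); np.savez(f"push_{n}.npz",**p); c=proj(p,c).astype(int); u,v=c-W//2; k=400/W
    im=cv2.resize(p["color"][v:v+W,u:u+W],(400,400),interpolation=cv2.INTER_CUBIC)
    # predicted paddle top edges at two angles
    for th,col in ((.2,(0,0,255)),(.3,(0,255,0))):
        a=.30-th; d=np.array([-np.cos(a),0,np.sin(a)]); nrm=np.array([np.sin(a),0,np.cos(a)])
        H=np.array([.643,-.227,.05])
        pts=[H+d*l+nrm*.006+np.array([0,w_,0]) for l,w_ in ((.083,-.018),(.127,-.018),(.127,.018),(.083,.018))]
        q=np.array([(proj(p,X)-[u,v]+.5)*k for X in pts]).astype(np.int32); cv2.polylines(im,[q],True,col,1)
    o.append(im)
cv2.imwrite("pics/m8.png",np.hstack(o))
```

```text
0.052 [ 0.538  -0.2271  0.0521] [-0.47 -1.34  4.88] 25.0833
0.046 [ 0.538  -0.2271  0.0462] [-0.69 -1.13  5.58] 25.7167
0.04 [ 0.5379 -0.2271  0.0403] [-1.62 -1.37  6.01] 26.35
```

View pics/m8.png

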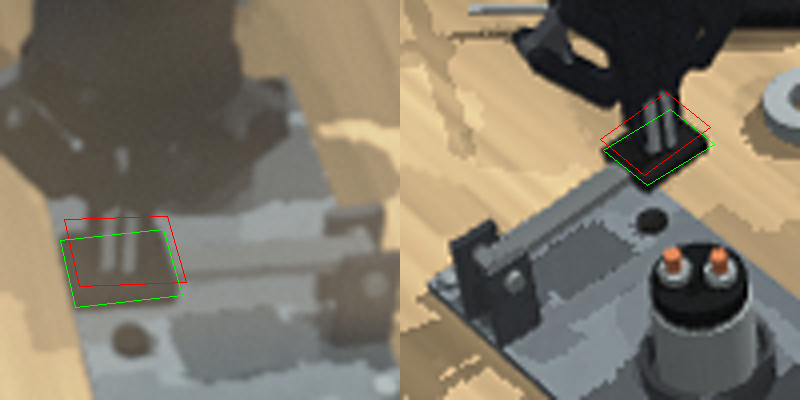

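```bash
cat > ang.py <<'E'
from h import *
def corners(th,y0=-.227,hx=.643):
    a=.30-th; d=np.array([-np.cos(a),0,np.sin(a)]); n=np.array([np.sin(a),0,np.cos(a)]); H=np.array([hx,y0,.05])
    return [H+d*l+n*h+np.array([0,k,0]) for l in (.083,.127) for k in (-.018,.018) for h in (-.006,.006)]
def model(p,th,cols,**kw):
    q=np.array([proj(p,X) for X in corners(th,**kw)]); h=cv2.convexHull((q*16).astype(np.int32))
    m=np.zeros((480,640),np.uint8); cv2.fillPoly(m,[h],255,shift=4); return np.array([np.max(np.nonzero(m[:,c])[0],initial=0) for c in cols])
def measure(p,img,thr=50):
    q=np.array([proj(p,X) for t in (0,.4) for X in corners(t)]); x0,y0=q.min(0).astype(int)-4; x1,y1=q.max(0).astype(int)+5
    m=np.zeros((480,640),np.uint8); m[y0:y1,x0:x1]=(img[y0:y1,x0:x1].max(2)<thr)
    cols=np.arange(x0,x1); low=np.array([np.max(np.nonzero(m[:,c])[0],initial=0) for c in cols]); return cols,low
E
python3 - <<'E'
from ang import *
for n in ("scene","side"):
    p=dict(np.load(f"push_{n}.npz",allow_pickle=True))
    for lab,img in (("start",cv2.imread(f"pics/{n}0.png")),("now",p["color"])):
        cols,low=measure(p,img,60); print(n,lab,list(zip(cols.tolist(),low.tolist()))[::2])
        for th in ((0,) if lab=="start" else (.15,.2,.25,.3,.35)):
            print("  ",th,model(p,th,cols)[::2].tolist())
E
```

```text
scene start [(218, 0), (220, 0), (222, 0), (224, 217), (226, 219), (228, 220), (230, 222), (232, 225), (234, 227), (236, 243), (238, 243), (240, 243), (242, 242), (244, 219), (246, 217), (248, 215), (250, 0), (252, 0), (254, 0), (256, 0), (258, 0)]
   0 [0, 0, 0, 218, 220, 221, 223, 225, 226, 228, 226, 224, 222, 221, 219, 217, 215, 213, 0, 0, 0]
scene now [(218, 207), (220, 208), (222, 210), (224, 211), (226, 212), (228, 226), (230, 226), (232, 227), (234, 231), (236, 243), (238, 243), (240, 243), (242, 242), (244, 228), (246, 227), (248, 225), (250, 224), (252, 223), (254, 199), (256, 197), (258, 0)]
   0.15 [0, 0, 0, 0, 223, 225, 226, 228, 230, 231, 231, 230, 228, 227, 225, 224, 222, 221, 219, 0, 0]
   0.2 [0, 0, 0, 0, 222, 225, 226, 228, 230, 231, 233, 232, 230, 229, 227, 226, 224, 223, 221, 0, 0]
   0.25 [0, 0, 0, 0, 224, 227, 228, 230, 232, 233, 235, 234, 232, 231, 229, 228, 226, 225, 223, 0, 0]
   0.3 [0, 0, 0, 0, 225, 228, 229, 231, 233, 234, 236, 235, 234, 232, 231, 230, 229, 228, 227, 0, 0]
   0.35 [0, 0, 0, 0, 0, 230, 231, 233, 235, 236, 238, 237, 236, 234, 233, 232, 231, 2
[... 413 characters left out ...]
58, 0), (360, 0), (362, 0), (364, 0), (366, 0), (368, 0), (370, 0), (372, 0), (374, 0), (376, 0), (378, 0), (380, 0), (382, 0), (384, 0), (386, 0), (388, 0), (390, 0)]
   0.15 [0, 0, 0, 329, 337, 339, 339, 339, 339, 339, 339, 339, 339, 339, 339, 339, 339, 339, 337, 0, 0, 0]
   0.2 [0, 0, 0, 331, 339, 342, 342, 342, 342, 342, 342, 342, 341, 341, 341, 341, 341, 341, 338, 0, 0, 0]
   0.25 [0, 0, 330, 338, 345, 345, 345, 345, 344, 344, 344, 344, 344, 344, 344, 343, 343, 343, 0, 0, 0, 0]
   0.3 [0, 0, 332, 340, 347, 347, 347, 346, 346, 346, 346, 345, 345, 345, 345, 345, 344, 344, 0, 0, 0, 0]
   0.35 [0, 0, 330, 341, 350, 350, 349, 349, 349, 349, 348, 348, 348, 347, 347, 347, 346, 346, 0, 0, 0, 0]
```

Run:
```python
from ang import *
P=[0.538,-0.227]
arm.servo_line([*P,.034],feed=.03); arm.wait(.2); F=np.mean([(arm.wait(.02),arm.sense()["ft_force"])[1] for _ in range(8)],0); s=arm.sense(); print(np.round(s["ee_pos"],4),F.round(2),s["time_s"])
o=[]
for n in ("scene","side"):
    old=dict(np.load(f"push_{n}.npz",allow_pickle=True)); p=optics.capture(n); np.savez(f"push2_{n}.npz",**p); th_=60 if n=="scene" else 100
    for lab,img in (("start",cv2.imread(f"pics/{n}0.png")),(".040",old["color"]),("now",p["color"])):
        cols,low=measure(p,img,th_); best=[]
        for th in np.arange(-.1,.55,.01):
            m=model(p,th,cols); d=(low-m)[(m>0)&(low>0)]; d=d[np.abs(d)<7]; 
            if len(d)>8: best.append((np.median(np.abs(d))+np.abs(d).mean(),round(th,2),len(d),d.mean().round(2)))
        print(n,lab,sorted(best)[:4])
    c=proj(p,[.57,-.227,.05]).astype(int); u,v=c-50
    im=cv2.resize(p["color"][v:v+100,u:u+100],(400,400),interpolation=cv2.INTER_CUBIC)
    for th,col in ((0.2,(0,0,255)),(.3,(0,255,0))):
        h=cv2.convexHull(np.array([(proj(p,X)-[u,v]+.5)*4 for X in corners(th)]).astype(np.int32)); cv2.polylines(im,[h],True,col,1)
    o.append(im)
cv2.imwrite("pics/m9.png",np.hstack(o))
```

```text
[ 0.5377 -0.2271  0.0343] [-2.83 -1.11  6.46] 27.1333
scene start [(np.float64(0.3888888888888889), np.float64(-0.03), 18, np.float64(0.39)), (np.float64(0.4444444444444444), np.float64(-0.04), 18, np.float64(-0.11)), (np.float64(1.7222222222222223), np.float64(-0.02), 18, np.float64(0.06)), (np.float64(1.8333333333333335), np.float64(-0.05), 18, np.float64(0.28))]
scene .040 [(np.float64(1.526315789473684), np.float64(0.19), 19, np.float64(0.0)), (np.float64(1.526315789473684), np.float64(0.2), 19, np.float64(0.0)), (np.float64(1.8421052631578947), np.float64(0.21), 19, np.float64(-0.53)), (np.float64(1.9473684210526314), np.float64(0.18), 19, np.float64(0.42))]
scene now [(np.float64(0.5263157894736842), np.float64(0.25), 19, np.float64(-0.42)), (np.float64(1.526315789473684), np.float64(0.23), 19, np.float64(0.32)), (np.float64(1.526315789473684), np.float64(0.24), 19, np.float64(0.32)), (np.float64(1.6842105263157894), np.float64(0.26), 19, np.float64(-0.68))]
side start [(np.float64(0.75), np.float64(-0.03), 20, np.float64(-0.65)), (np.float64(0.9), np.float64(-0.02), 20, np.float64(-0.8)), (np.float64(1.95), np.float64(-0.04), 20, np.float64(-0.25)), (np.float64(2.05), np.float64(-0.05), 20, np.float64(0.85))]
side .040 [(np.float64(1.8947368421052633), np.float64(0.19), 19, np.float64(-0.89)), (np.float64(1.8947368421052633), np.float64(0.2), 19, np.float64(-0.89)), (np.float64(1.9), np.float64(0.17), 20, np.float64(-0.2)), (np.float64(1.9), np.float64(0.18), 20, np.float64(-0.2))]
side now [(np.float64(0.7777777777777778), np.float64(0.23), 18, np.float64(-0.11)), (np.float64(0.7777777777777778), np.float64(0.24), 18, np.float64(-0.11)), (np.float64(2.111111111111111), np.float64(0.25), 18, np.float64(-1.11)), (np.float64(2.111111111111111), np.float64(0.26), 18, np.float64(-1.11))]
```

View pics/m9.png

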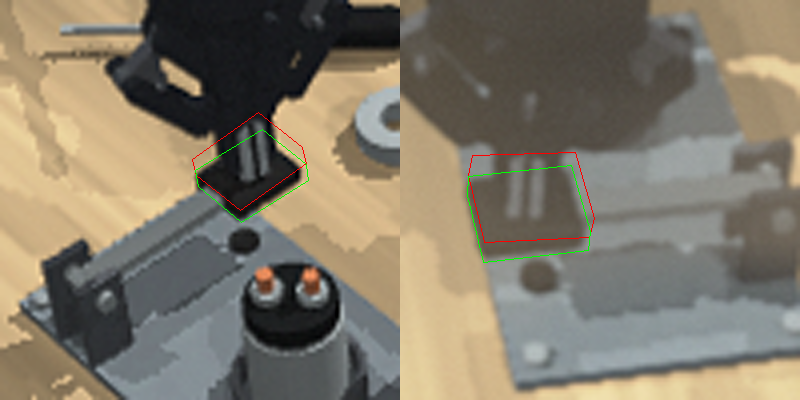

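Both cameras agree: bias-corrected angle ≈0.275, with the lever nearly level, tips on the paddle and the solenoid upright in its nest. 2.5 mm more makes it level.

Run:
```python
from ang import *
arm.servo_line([.538,-.227,.0317],feed=.02); arm.wait(.5); s=arm.sense(); print(np.round(s["ee_pos"],4),s["ft_force"],s["time_s"])
ok=[]
for n,t in (("scene",60),("side",100)):
    p=optics.capture(n); cols,low=measure(p,p["color"],t); b=[]
    for th in np.arange(.1,.5,.01):
        m=model(p,th,cols); d=(low-m)[(m>0)&(low>0)]; d=d[np.abs(d)<7]
        if len(d)>8: b.append((round(float(np.median(np.abs(d))+np.abs(d).mean()),2),round(float(th),2)))
    b=sorted(b)[:4]; print(n,b); ok.append(abs(b[0][1]+.03-.30)<.035)
if all(ok): print(arm.job_done())
```

```text
[ 0.5377 -0.2271  0.032 ] [-3.44109326 -1.21013585  7.16679839] 28.0
scene [(1.72, 0.26), (1.72, 0.27), (1.83, 0.28), (2.0, 0.25)]
side [(0.69, 0.27), (1.81, 0.28), (2.0, 0.25), (2.0, 0.26)]
the job is handed in; nothing more can be done
None
```

The waiting solenoid is standing upright, studs up, in the empty nest of the right-hand stand and released. I handed the job in at about 28 s with that stand's lever held at about 0.30 rad (level), as measured from both cameras. I didn't touch the other stand or anything else on the bench.

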